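# Slide a thin glass dish home on the microscope's light panel

## Robot

A 6-joint arm with a two-finger parallel gripper is mounted at the origin on the work surface. World frame = base frame: x ahead of the robot, y to its left, z up, the work surface at z = 0. Lengths are in m, angles in rad, forces in N, time in s.
With the tool pointing down it reaches from about 0.35 to 0.8 m from the base axis. Payload 7.3 kg.
Tool frame: the origin (TCP) lies at the very end of the fingers, on their centre line; the grasp point (between the pads) lies robot.pinch_z behind it (robot.pinch_z is the distance from the TCP to the grasp point, in m); z points along the fingers, y is the line along which they close (so a half turn about z gives the same grasp; the last joint's range is limited). The gripper opens to 85 mm and grips with 20 to 120 N. Pads are 22 mm wide; open, the fingers measure 114 mm over their backs; the gripper's body (76 mm by 85 mm) begins 54 mm behind the grasp point. The pads swing forward as they close: fully open they stand 13 mm farther back than shut.
Start: joints at [1.196, 0.342, 1.524, -0, 1.275, -0.146], TCP at [0.119, 0.511, 0.231] pointing down, gripper open.
Joint ranges: [-2.53, 2.53], [-0.77, 2.02], [0.04, 2.7], [-1, 4.14], [0.28, 2.66], [-3.11, 3.11]. Speed limits (rad/s): [2.57, 2.57, 3.14, 3.14, 3.14, 3.14].

## Interface

Orientations are given as a unit quaternion [w, x, y, z].
In Python, from station import robot, camera, calibration gives the robot as it stands.
- The arm moves only by the tool apply_moves, never from a script. Its argument "motion" is text: rows parted by semicolons, each of 7 numbers parted by spaces: the shift along the tool's x, y, z in cm, then the turn, a rotation vector about the tool's x, y, z in degrees, then the finger opening in cm, from 0 to 8.54. A call has 1 to 5 rows; each row is the pose to reach, as a shift and turn from the pose commanded when the call began, along the tool's axes at that moment; what a row does not reach only later rows make up. A row lasts 1/10 s, in which the tool goes at most 50 mm and 8.59 degrees, less where a joint would pass 70% of its speed; a pose out of reach is approached as far as the arm can. A call with a gripper value outside its range is refused whole. The fingers move at their own pace and stop on an object; "squeeze" is the grip in N (left out, the last holds). Time passes only in rows, so rows that repeat a pose let the fingers close. It gives the time, the measured TCP pose, the force, the opening and the grip force at its end, in the units of the state.
- robot.get_state(): the state, without advancing time (a new reading comes with each control period).
- camera(name): name is "scene" or "top"; returns (picture, depth): 384x512x3 uint8, blue, green, red; 384x512 float32, m along the optical axis (not along the pixel's ray), 0 where there is no reading.
- calibration(name): a dict with "fx", "fy", "cx", "cy" (pixels), "T" (4x4, takes a point from camera to world coordinates). Camera axes: x right, y down, z forward; pixel columns grow to the right and rows downward; lengths in m; the calibration is good to about 2 mm. A picture is of the moment at which its call begins. calibration takes no time and is no camera call.
- robot.hand_in(): hands the job in; it is judged then, once.
The state is a dict: "time_s": time; "q": joint angles; "qd": joint speeds; "effort": joint torques, N m; "tcp_pos": TCP position; "orientation": TCP orientation; "ft_force": force on the tool from outside, world axes, zero at the start; "ft_torque": the same for the moment, N m; "opening": opening from 0.0 (shut) to 1.0 (fully open); "grasp_force": force on a finger pad.
Only numpy, scipy, OpenCV 4.12 (cv2) and the standard library are available. Lean on these libraries where they do the work, as an engineer would, in place of code of your own. Each camera call takes 0.05 s, during which the arm holds its last target. There are 200 camera calls.

## Task

Gently slide the blue-banded glass culture dish across the light panel, without lifting it, until it rests against both dark steel stops over the round white window. Then swing the orange gate shut behind it and let go. The glass is thin: never press on the dish with more than 10 newtons, and leave the spare dish, beaker, slide box and loupe where they are.

Things in the scene. Friction and masses are not known exactly. Their poses are not given: they have to be found in the camera images.
- dish: Closed round glass culture dish, 100 mm diameter, 22 mm tall, amber with a blue band around its side; about 0.18 kg; starts lying on the panel. Origin: centre of its underside, z up. Too wide for the gripper: push it by its side.
- panel: Fixed flat grey light panel, 300 mm (its x) by 340 mm (its y), 12 mm thick, lying on the desk. Origin: centre of its underside. Its +x points away from the robot. At the far side of the round white window (124 mm diameter, flush) stand two dark stops, 18 mm tall and 40 mm long, forming a V that opens towards panel -x; the dish's side touches them 38 degrees left and right of panel +x.
- home (a point): Centre of the white window, on the panel's top surface (12 mm above the desk), 55 mm from the panel's centre along panel +x; axes as the panel's. The dish's origin lies here when it rests against both stops.
- gate (a joint): Angle of the orange gate about its upright hinge (rad). 0 = shut: the bar points along panel +y, 5 mm clear behind a dish that is home. It grows as the gate opens, turning counterclockwise seen from above (1.57 = bar along panel -x, 2.8 = fully open). Light friction: it stays where it is left.
- gate_hinge (a point): The gate's hinge axis, at the panel's top surface; 60 mm towards panel -x and 80 mm towards panel -y from home. Axes as the panel's. Steel hub 22 mm diameter, 22 mm tall.
- gate_post (a point): Centre of the top of the gate's round upright orange post (16 mm diameter), 64 mm above the panel's top and 92 mm from the hinge axis along the bar. The bar is 115 mm long, 10 mm wide and spans 5 to 19 mm above the panel; the post rises from it, so it can be pinched or pushed above the dish's height. Its y axis points along the bar away from the hinge.
- spare_dish: Bystander: another covered dish of the same size, green with a white band, on the desk. Origin: centre of underside.
- beaker: Bystander: white plastic beaker, 72 mm diameter, 85 mm tall. Origin: centre of underside.
- slide_box: Bystander: red and white box of glass slides, 85 x 110 x 40 mm. Origin: centre of underside.
- loupe: Bystander: black and steel standing magnifier, 48 mm diameter, 42 mm tall, on the far left corner of the panel. Origin: centre of underside.
There are look-alikes about, which are no part of the job. What is shaped like the dish but pink, purple or yellow is not meant.

How it is judged:
On the way:
1. the dish is home (within 8 mm) while the gate is still open (more than 1.2 rad) (horizontal distance between dish and home below 0.008 m and value of joint gate above 1.2 rad), for 0.2 s.
At the end, for the whole second after the job is handed in: The dish lies flat and at rest on the panel with its centre within 8 mm of home, and the gate is shut behind it (below 0.12 rad) (horizontal distance between dish and home below 0.008 m and z of dish in the frame of home below 0.004 m and angle between dish's own z axis and vertical below 0.05 rad and linear speed of dish below 0.01 m/s and value of joint gate below 0.12 rad); the robot touches nothing.
It fails at once if the robot presses on the dish with more than 10 N (contact force between any of the fingers, the arm and dish above 10 N).
It fails at once if the gate presses on the dish with more than 10 N (contact force between gate and dish above 10 N).
It fails at once if the dish is lifted (10 mm) or tipped (0.15 rad) (z of dish in the frame of home above 0.01 m or angle between dish's own z axis and vertical above 0.15 rad).
It fails at once if the spare dish, beaker, slide box or loupe is moved more than 15 mm (distance of any of spare_dish, beaker, slide_box, loupe from where it was at the start of the episode above 0.015 m).
It also fails if it takes over 69 s, if anything falls off the work surface, if the arm or the gripper's body presses on something with over 40 N, if the wrist force passes 120 N, or if a joint passes its speed limit or range.

## Working session

There is one attempt and no reset: what is moved stays moved. The work goes in short steps, Python scripts to look and compute and a tool call to move; the robot and the scene stay as the last step left them, time stands still between calls to the robot, and variables do not carry over. Pictures are saved under pics/ and viewed, at most 10 in all, crops included, and the job is handed in when it is done.

Besides the shell and the picture viewer there is one more tool, called after "Emit:" by a JSON object that holds its "op" and its "data", one argument or row to a line. apply_moves: Moves the arm, as the interface text tells. Its arguments: {"type":"object","properties":{"motion":{"type":"string"},"squeeze":{"type":"number"}},"required":["motion"]}

```bash
mkdir -p pics; python3 - <<'E'
from station import robot,camera,calibration
import cv2,numpy as np
for n in("top","scene"):
    p,d=camera(n);cv2.imwrite(f"pics/{n}0.png",p);np.save(f"{n}_d.npy",d)
    c=calibration(n);print(n,c["fx"],c["fy"],c["cx"],c["cy"],np.round(c["T"],4).tolist())
s=robot.get_state();print({k:np.round(v,4).tolist() for k,v in s.items()},robot.pinch_z)
E
```

```text
top 412.47032902278346 412.47032902278346 245.40623407007254 190.49918656993802 [[0.0118, -0.9911, 0.1323, 0.3396], [-0.9999, -0.0124, -0.0033, -0.0007], [0.0049, -0.1322, -0.9912, 1.3491], [0.0, 0.0, 0.0, 1.0]]
scene 379.4099352042866 379.4099352042866 258.49216686052074 192.61156626320295 [[0.0962, 0.7346, -0.6717, 1.2709], [0.9952, -0.0609, 0.076, -0.0902], [0.0149, -0.6758, -0.737, 0.9045], [0.0, 0.0, 0.0, 1.0]]
{'time_s': 0.1, 'q': [1.196, 0.3426, 1.5249, -0.0, 1.2754, -0.146], 'qd': [0.0028, -0.0009, -0.0038, 0.0005, 0.0014, 0.0008], 'effort': [0.0027, -43.4444, -24.6492, 0.0, 0.0046, 0.0], 'tcp_pos': [0.1189, 0.511, 0.2307], 'orientation': [-0.0002, 0.1142, 0.9935, -0.0007], 'ft_force': [0.2491, -0.665, -1.401], 'ft_torque': [-0.01, -0.013, -0.0779], 'grasp_force': 0.0, 'opening': 0.9975} 0.0187
```

View pics/top0.png

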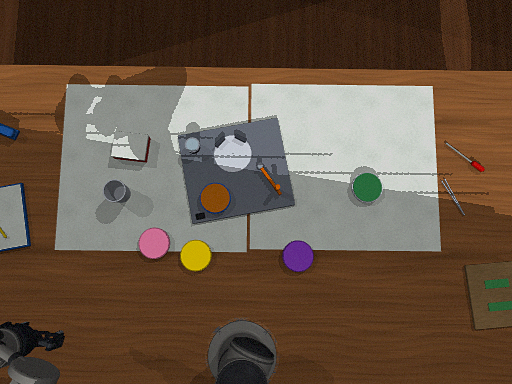

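View pics/scene0.png

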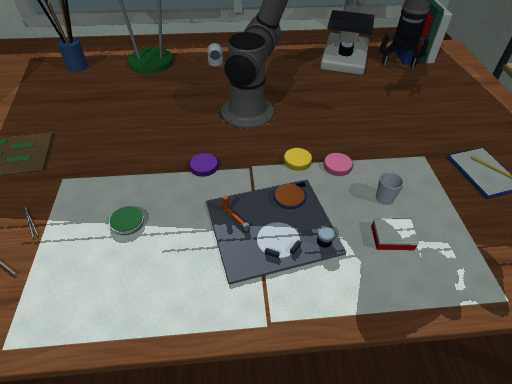

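The top view shows the amber dish at (215,198), the window at (232,153) with its stops above it, the gate from its hinge near (262,167) to about (280,190), and the loupe at (192,144). The scene view agrees: dish (290,197), window (278,240), gate (225,200)–(247,228).

```bash
cat > h.py <<'E'
import cv2,numpy as np
from station import robot,camera,calibration
def ray(c,uv,z):
    T=c["T"];uv=np.atleast_2d(uv).astype(float)
    d=np.c_[(uv[:,0]-c["cx"])/c["fx"],(uv[:,1]-c["cy"])/c["fy"],np.ones(len(uv))]@T[:3,:3].T
    return T[:3,3]+d*((z-T[2,3])/d[:,2])[:,None]
def blobs(m,amin=15):
    n,l,s,c=cv2.connectedComponentsWithStats(m.astype(np.uint8),connectivity=8)
    return [(l==i,s[i],c[i]) for i in range(1,n) if s[i][4]>=amin]
def orange(p):
    h=cv2.cvtColor(p,cv2.COLOR_BGR2HSV)
    return (h[...,0]>=4)&(h[...,0]<=18)&(h[...,1]>180)&(h[...,2]>90)
E
python3 - <<'E'
from h import *
for n,x0,y0,x1,y1 in(("top",165,100,310,240),("scene",195,170,355,290)):
    p=cv2.imread(f"pics/{n}0.png");c=calibration(n)
    h=cv2.cvtColor(p,cv2.COLOR_BGR2HSV)
    box=np.zeros(p.shape[:2],bool);box[y0:y1,x0:x1]=1
    print(n,"HSV dish",h[198,215] if n=="top" else h[197,290], "gate",h[178,269],"win",h[153,232],"panel",h[200,250])
    for m,s,ce in blobs(orange(p)&box): print(" orange",s,np.round(ce,1),ray(c,ce,.034).round(3))
    w=(h[...,2]>150)&(h[...,1]<60)&box
    for m,s,ce in blobs(w,200): print(" white",s,np.round(ce,1),ray(c,ce,.012).round(3))
    cv2.imwrite(f"pics/{n}crop.png",cv2.resize(p[y0:y1,x0:x1],None,fx=5 if n=="scene" else 4,fy=5 if n=="scene" else 4,interpolation=cv2.INTER_CUBIC))
E
```

```text
top HSV dish [ 16 239 130] gate [ 14 255 203] win [104  23 146] panel [105  30  85]
 orange [249 100   1  20  20] [249.  109.5] [[ 0.785 -0.014  0.034]]
 orange [261 167  21  28  99] [271.2 180.7] [[ 0.548 -0.088  0.034]]
 orange [201 184  28  28 637] [214.7 197.5] [[0.491 0.093 0.034]]
 white [ 168  100   80   33 1931] [207.3 113.1] [[0.778 0.126 0.012]]
 white [ 251  100   59   53 2041] [287.5 121. ] [[ 0.754 -0.143  0.012]]
 white [214 135  38  21 525] [232.9 147.3] [[0.662 0.038 0.012]]
 white [285 154  25  18 374] [298.  162.4] [[ 0.614 -0.178  0.012]]
 white [214 157  37  13 296] [232.9 161.8] [[0.613 0.037 0.012]]
scene HSV dish [ 13 195 110] gate [ 79  16 131] win [ 12 156  67] panel [106  46  61]
 orange [275 184  29  22 489] [289.2 194.6] [[0.494 0.094 0.034]]
 orange [223 196   5   4  16] [225.  197.5] [[ 0.489 -0.105  0.034]]
 orange [227 209  17  16  55] [235.4 216.3] [[ 0.566 -0.077  0.034]]
 white [257 226  41  11 308] [275.7 230.8] [[0.612 0.037 0.012]]
 white [195 231  22  17 320] [204.9 239.2] [[ 0.625 -0.169  0.012]]
 white [257 236  43  22 528] [278.1 244.2] [[0.66  0.038 0.012]]
 white [ 195  248   68   42 1370] [214.5 272.3] [[ 0.735 -0.143  0.012]]
 white [ 266  257   89   33 1839] [317.1 278.2] [[0.777 0.127 0.012]]
```

View pics/topcrop.png

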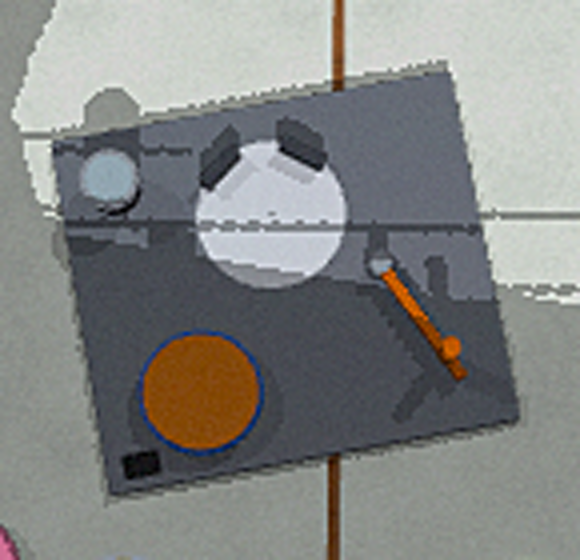

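View pics/scenecrop.png

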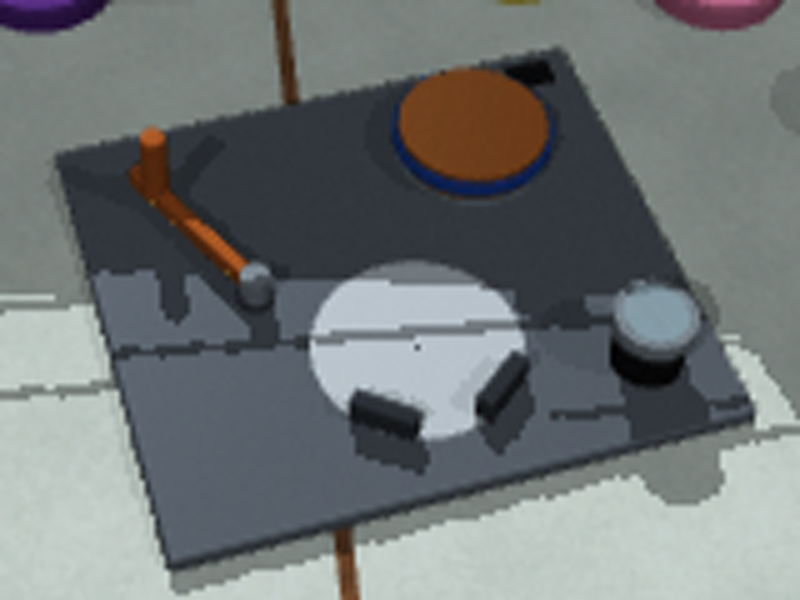

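The top crop shows the panel corners at (52,135), (445,65), (518,415), (110,490), the window's centre dot near (271,213), the hinge hub at (381,263), and the post top at (451,348). The scene crop shows the centre dot at (417,347) and the post top at (153,136).

```bash
python3 - <<'E'
from h import *
ct,cs=calibration("top"),calibration("scene")
t=lambda u,v,z:ray(ct,[u/4+165-.375,v/4+100-.375],z)[0]
s=lambda u,v,z:ray(cs,[u/5+195-.4,v/5+170-.4],z)[0]
C=np.array([t(52,135,.012),t(445,65,.012),t(518,415,.012),t(110,490,.012)])
S=np.array([s(752,412,.012),s(170,566,.012),s(57,157,.012),s(562,50,.012)])
for K in(C,S):
    print(K.round(4).tolist())
    ex=(K[0]+K[1]-K[2]-K[3])/2; ey=(K[0]+K[3]-K[1]-K[2])/2
    th=[np.arctan2(ex[1],ex[0]),np.arctan2(-ey[0],ey[1])]
    m=K.mean(0);a=np.mean(th)
    print("size",np.linalg.norm(ex),np.linalg.norm(ey),"th",th,"c",m,"home",m[:2]+.055*np.array([np.cos(a),np.sin(a)]))
print("dot",t(271,213,.012),s(417,347,.012))
print("hub",t(381,263,.034),s(257,275,.034))
print("post",t(451,348,.076),s(153,136,.076))
for n,c in(("top",ct),("scene",cs)):
    p=cv2.imread(f"pics/{n}0.png")
    h=cv2.cvtColor(p,cv2.COLOR_BGR2HSV)
    m=orange(p); m[:, :200]&= False
    b=max((b for b in blobs(m) if b[2][0]<300 and 180<b[2][1]<210),key=lambda b:b[1][4])
    q=np.argwhere(b[0])[:,::-1]; P=ray(c,q,.034)
    (cx,cy),r=cv2.minEnclosingCircle(P[:,:2].astype(np.float32)); print(n,"dish",cx,cy,r,P.mean(0))
E
```

```text
[[0.7071, 0.2228, 0.012], [0.7717, -0.1042, 0.012], [0.4777, -0.1643, 0.012], [0.4127, 0.1661, 0.012]]
size 0.2999549621509112 0.33507040053139125 th [np.float64(0.1960775669055998), np.float64(0.1947050308517754)] c [0.59227822 0.03008385 0.012     ] home [0.64623166 0.04076213]
[[0.7023, 0.2217, 0.012], [0.7698, -0.107, 0.012], [0.4793, -0.1649, 0.012], [0.4127, 0.1672, 0.012]]
size 0.29548165060176435 0.33714948966238967 th [np.float64(0.19137646065988934), np.float64(0.20023140174795165)] c [0.59100735 0.02924638 0.012     ] home [0.64495639 0.03994691]
dot [0.64313427 0.03954098 0.012     ] [0.64208722 0.0402464  0.012     ]
hub [ 0.59789239 -0.05096219  0.034     ] [ 0.59930784 -0.0485121   0.034     ]
post [ 0.52292764 -0.10443056  0.076     ] [ 0.52430194 -0.10359322  0.076     ]
top dish 0.4911571443080902 0.09376395493745804 0.04610922187566757 [0.49122204 0.09332231 0.034     ]
scene dish 0.49240490794181824 0.09416459500789642 0.04539073631167412 [0.49348581 0.09384326 0.034     ]
```

```bash
python3 - <<'E'
from h import *
ct,cs=calibration("top"),calibration("scene")
for n,c,uv in(("top",ct,(141/4+165,465/4+100)),("scene",cs,(530/5+195,72/5+170))):
    d=np.load(n+"_d.npy");T=c["T"];u,v=map(int,uv)
    print(n,"switch on panel plane",ray(c,[uv],.012).round(4))
    def z(u,v):
        D=d[v,u];return (T[:3,3]+T[:3,:3]@[(u-c["cx"])/c["fx"]*D,(v-c["cy"])/c["fy"]*D,D]).round(4)
    print([z(u+i,v)[2] for i in range(-7,9)],[z(u,v+j)[2] for j in range(-4,5)])
E
```

```text
top switch on panel plane [[0.432  0.1403 0.012 ]]
[np.float64(0.0065), np.float64(0.0109), np.float64(0.0071), np.float64(0.0147), np.float64(0.0153), np.float64(0.0125), np.float64(0.0136), np.float64(0.0116), np.float64(0.0118), np.float64(0.0129), np.float64(0.0076), np.float64(0.0132), np.float64(0.0158), np.float64(0.0123), np.float64(0.0129), np.float64(0.0147)] [np.float64(0.0141), np.float64(0.014), np.float64(0.0118), np.float64(0.0104), np.float64(0.0116), np.float64(0.011), np.float64(0.0122), np.float64(0.0112), np.float64(0.0088)]
scene switch on panel plane [[0.4327 0.1436 0.012 ]]
[np.float64(0.0345), np.float64(0.0142), np.float64(0.0114), np.float64(0.0138), np.float64(0.0139), np.float64(0.0148), np.float64(0.0144), np.float64(0.0138), np.float64(0.012), np.float64(0.0153), np.float64(0.0165), np.float64(0.0149), np.float64(0.0102), np.float64(0.0129), np.float64(0.0117), np.float64(0.0114)] [np.float64(-0.0001), np.float64(0.0139), np.float64(0.0114), np.float64(0.0165), np.float64(0.0138), np.float64(0.0085), np.float64(0.0163), np.float64(0.0119), np.float64(0.033)]
```

Emit:
{"op": "apply_moves", "data": {
  "motion": "-7.6 -6.6 0 0 0 -6 6.5; -15 -13 0 0 0 -6 6.5; -22.5 -19.5 1 0 0 -6 6.5; -30 -26 2 0 0 -6 6.5; -38.1 -33 4 0 0 -6 6.5"
}}

```text
time_s: 0.6
tcp_pos: [0.2663, 0.3078, 0.2197]
orientation: [0.0, 0.062, 0.998, 0.0]
ft_force: [1.0, -0.4, 0.2]
opening: 0.759
grasp_force: 0.0
```

Emit:
{"op": "apply_moves", "data": {
  "motion": "-17 -18 10 0 0 0 6.5; -17 -18 10 0 0 0 6.5; -17 -18 10 0 0 0 6.5; -17 -18 10 0 0 0 6.5; -17 -18 10 0 0 0 6.5"
}}

```text
time_s: 1.1
tcp_pos: [0.4034, 0.1207, 0.1253]
orientation: [0.0, 0.062, 0.998, 0.0]
ft_force: [1.6, 1.2, 0.6]
opening: 0.76
grasp_force: 0.0
```

Emit:
{"op": "apply_moves", "data": {
  "motion": "0 0 0 0 0 0 6.5; 0 0 0 0 0 0 6.5"
}}

```text
time_s: 1.3
tcp_pos: [0.4025, 0.1216, 0.1254]
orientation: [-0.001, 0.064, 0.998, -0.0]
ft_force: [-0.3, 0.8, -0.8]
opening: 0.764
grasp_force: 0.0
```

Emit:
{"op": "apply_moves", "data": {
  "motion": "-1.4 -1.7 4 0 0 0 6.5; -1.4 -1.7 7 0 0 0 6.5; -1.4 -1.7 9 0 0 0 6.5; -1.4 -1.7 10.2 0 0 0 6.5; -1.4 -1.7 10.7 0 0 0 6.5"
}}

```text
time_s: 1.8
tcp_pos: [0.4134, 0.1051, 0.0185]
orientation: [-0.001, 0.061, 0.998, 0.0]
ft_force: [0.8, 0.2, -0.3]
opening: 0.758
grasp_force: 0.0
```

```bash
python3 - <<'E'
from h import *
p,d=camera("scene");cv2.imwrite("pics/s1.png",cv2.resize(p[130:280,190:350],None,fx=4,fy=4,interpolation=cv2.INTER_CUBIC))
print(robot.get_state()["tcp_pos"])
E
```

```text
[0.4135649  0.10499674 0.01845713]
```

View pics/s1.png

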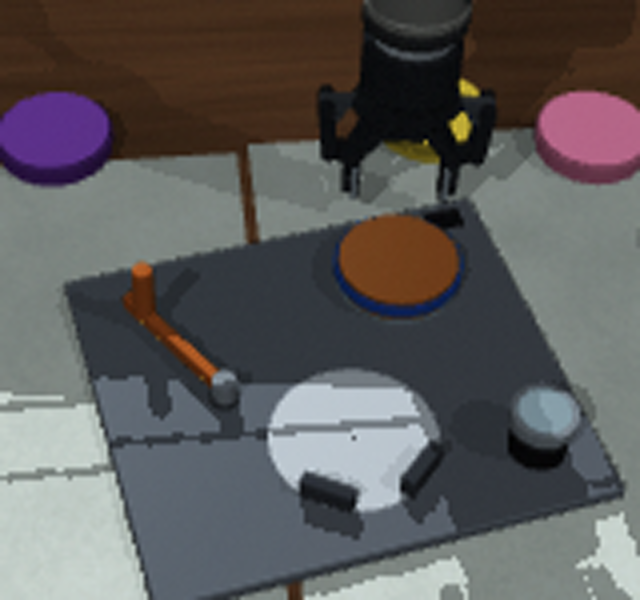

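Emit:
{"op": "apply_moves", "data": {
  "motion": "-0.8 -0.1 0.2 0 0 0 6.5; -1.6 -0.1 0.2 0 0 0 6.5; -2.2 -0.1 0.2 0 0 0 6.5; -2.5 -0.1 0.2 0 0 0 6.5; -2.7 -0.1 0.2 0 0 0 6.5"
}}

```text
time_s: 2.35
tcp_pos: [0.4418, 0.0995, 0.0173]
orientation: [0.0, 0.062, 0.998, 0.0]
ft_force: [-0.0, 0.7, -0.1]
opening: 0.76
grasp_force: 0.0
```

Emit:
{"op": "apply_moves", "data": {
  "motion": "-0.2 0 0 0 0 0 6.5; -0.4 0 0 0 0 0 6.5; -0.6 0 0 0 0 0 6.5; -0.8 0 0 0 0 0 6.5; -1.0 0 0 0 0 0 6.5"
}}

```text
time_s: 2.85
tcp_pos: [0.451, 0.0983, 0.017]
orientation: [-0.0, 0.062, 0.998, 0.0]
ft_force: [-1.3, 1.1, -0.2]
opening: 0.76
grasp_force: 0.7
```

```bash
cat > look.py <<'E'
from h import *
from station import *
s=robot.get_state();P=s["tcp_pos"];print("tcp",P.round(4) if hasattr(P,"round") else P,"ft",np.round(s["ft_force"],2),s["time_s"])
a=.195;H=np.array([.6432,.0400]);R=np.array([[np.cos(a),-np.sin(a)],[np.sin(a),np.cos(a)]])
for n in("top","scene"):
    p,d=camera(n);c=calibration(n);cv2.imwrite("pics/%s_last.png"%n,p)
    m=orange(p);m[:,:190]=0;m[:,310:]=0;m[:125]=0;m[260:]=0
    for b,st,ce in blobs(m,200):
        k,_=cv2.findContours(b.astype(np.uint8),0,2);hull=cv2.convexHull(np.vstack(k))[:,0]
        Q=ray(c,hull,.034);(x,y),r=cv2.minEnclosingCircle(Q[:,:2].astype(np.float32))
        print(n,"dish",round(x,4),round(y,4),"r",round(r,4),"rel home (panel)",((np.array([x,y])-H)@R).round(4),"ahead of tcp x,y tool",
          (np.array([[-.9923,.1238],[.1238,.9923]])@(np.array([x,y])-np.array(P[:2]))).round(4))
E
python3 look.py
```

```text
tcp [0.451  0.0983 0.017 ] ft [-1.27  1.06 -0.16] 2.85
scene dish 0.5002 0.0932 r 0.0457 rel home (panel) [-0.13    0.0799] ahead of tcp x,y tool [-0.0494  0.001 ]
```

Emit:
{"op": "apply_moves", "data": {
  "motion": "-0.4 -0.15 0 0 0 0 6.5; -0.8 -0.35 0 0 0 0 6.5; -1.3 -0.55 0 0 0 0 6.5; -1.8 -0.75 0 0 0 0 6.5; -2.2 -0.95 0 0 0 0 6.5"
}}

```text
time_s: 3.45
tcp_pos: [0.4724, 0.0859, 0.0171]
orientation: [0.0, 0.062, 0.998, 0.0]
ft_force: [-0.1, 0.4, 0.3]
opening: 0.762
grasp_force: 0.6
```

Emit:
{"op": "apply_moves", "data": {
  "motion": "-0.4 -0.15 0 0 0 0 6.5; -0.8 -0.35 0 0 0 0 6.5; -1.3 -0.55 0 0 0 0 6.5; -1.8 -0.75 0 0 0 0 6.5; -2.2 -0.95 0 0 0 0 6.5"
}}

```text
time_s: 3.95
tcp_pos: [0.493, 0.0738, 0.0171]
orientation: [0.0, 0.062, 0.998, 0.0]
ft_force: [-0.8, 0.7, 0.1]
opening: 0.761
grasp_force: 0.6
```

```bash
python3 look.py
```

```text
tcp [0.493  0.0738 0.0171] ft [-0.76  0.74  0.11] 3.95
scene dish 0.5424 0.0682 r 0.0454 rel home (panel) [-0.0934  0.0472] ahead of tcp x,y tool [-0.0498  0.0006]
```

Emit:
{"op": "apply_moves", "data": {
  "motion": "-0.4 -0.2 0 0 0 0 6.5; -0.8 -0.4 0 0 0 0 6.5; -1.3 -0.6 0 0 0 0 6.5; -1.8 -0.8 0 0 0 0 6.5; -2.2 -1.0 0 0 0 0 6.5"
}}

```text
time_s: 4.55
tcp_pos: [0.5136, 0.0611, 0.0171]
orientation: [0.0, 0.062, 0.998, 0.0]
ft_force: [-1.0, 0.3, -0.5]
opening: 0.759
grasp_force: 0.6
```

Emit:
{"op": "apply_moves", "data": {
  "motion": "-0.4 -0.2 0 0 0 0 6.5; -0.8 -0.4 0 0 0 0 6.5; -1.3 -0.6 0 0 0 0 6.5; -1.8 -0.8 0 0 0 0 6.5; -2.2 -1.0 0 0 0 0 6.5"
}}

```text
time_s: 5.05
tcp_pos: [0.5342, 0.0485, 0.0171]
orientation: [0.0, 0.062, 0.998, 0.0]
ft_force: [-1.9, 0.5, 0.4]
opening: 0.762
grasp_force: 0.6
```

```bash
python3 look.py
```

```text
tcp [0.5342 0.0485 0.0171] ft [-1.88  0.46  0.42] 5.05
scene dish 0.5834 0.0431 r 0.0458 rel home (panel) [-0.058   0.0147] ahead of tcp x,y tool [-0.0495  0.0008]
```

Emit:
{"op": "apply_moves", "data": {
  "motion": "-0.5 -0.15 0 0 0 0 6.5; -1.0 -0.3 0 0 0 0 6.5; -1.5 -0.45 0 0 0 0 6.5; -2.0 -0.6 0 0 0 0 6.5; -2.35 -0.75 0 0 0 0 6.5"
}}

```text
time_s: 5.65
tcp_pos: [0.5566, 0.0382, 0.0171]
orientation: [0.0, 0.062, 0.998, 0.0]
ft_force: [-0.9, 0.5, -0.7]
opening: 0.761
grasp_force: 0.5
```

Emit:
{"op": "apply_moves", "data": {
  "motion": "-0.4 0.12 0 0 0 0 6.5; -0.8 0.25 0 0 0 0 6.5; -1.2 0.4 0 0 0 0 6.5; -1.6 0.53 0 0 0 0 6.5; -2.0 0.66 0 0 0 0 6.5"
}}

```text
time_s: 6.15
tcp_pos: [0.577, 0.0427, 0.0171]
orientation: [0.0, 0.062, 0.998, 0.0]
ft_force: [-0.8, -0.1, 0.3]
opening: 0.76
grasp_force: 0.5
```

```bash
python3 look.py; python3 - <<'E'
import cv2
p=cv2.imread("pics/scene_last.png")
cv2.imwrite("pics/s2.png",cv2.resize(p[180:280,200:340],None,fx=5,fy=5,interpolation=cv2.INTER_CUBIC))
E
```

```text
tcp [0.577  0.0427 0.0171] ft [-0.81 -0.05  0.34] 6.15
scene dish 0.6261 0.0372 r 0.0454 rel home (panel) [-0.0173  0.0005] ahead of tcp x,y tool [-0.0494  0.0006]
```

View pics/s2.png

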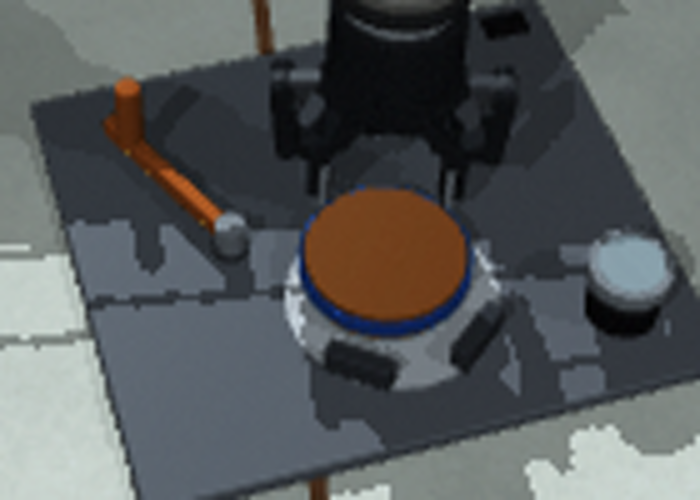

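The dish sits about 17 mm short of the stops, centred, with both fingers behind it and the gate still open.

Emit:
{"op": "apply_moves", "data": {
  "motion": "-0.25 0.08 0 0 0 0 6.5; -0.5 0.16 0 0 0 0 6.5; -0.75 0.24 0 0 0 0 6.5; -1.0 0.32 0 0 0 0 6.5; -1.15 0.37 0 0 0 0 6.5"
}}

```text
time_s: 6.75
tcp_pos: [0.5888, 0.0448, 0.0171]
orientation: [0.0, 0.062, 0.998, 0.0]
ft_force: [-1.4, -0.2, -0.6]
opening: 0.762
grasp_force: 0.6
```

Emit:
{"op": "apply_moves", "data": {
  "motion": "-0.05 0.02 0 0 0 0 6.5; -0.1 0.03 0 0 0 0 6.5; -0.15 0.05 0 0 0 0 6.5; -0.2 0.06 0 0 0 0 6.5"
}}

```text
time_s: 7.15
tcp_pos: [0.5906, 0.0451, 0.0171]
orientation: [-0.0, 0.062, 0.998, 0.0]
ft_force: [-1.4, 0.3, 0.1]
opening: 0.761
grasp_force: 0.6
```

```bash
python3 look.py
```

```text
tcp [0.5906 0.0451 0.0171] ft [-1.43  0.26  0.09] 7.15
scene dish 0.6397 0.0394 r 0.0458 rel home (panel) [-0.0036  0.0001] ahead of tcp x,y tool [-0.0494  0.0005]
```

Emit:
{"op": "apply_moves", "data": {
  "motion": "-0.03 0.01 0 0 0 0 6.5; -0.06 0.02 0 0 0 0 6.5; -0.09 0.03 0 0 0 0 6.5; -0.12 0.04 0 0 0 0 6.5"
}}

```text
time_s: 7.65
tcp_pos: [0.5918, 0.0453, 0.0171]
orientation: [-0.0, 0.062, 0.998, 0.0]
ft_force: [-0.9, -0.9, 0.0]
opening: 0.761
grasp_force: 0.6
```

Emit:
{"op": "apply_moves", "data": {
  "motion": "-0.03 0.01 0 0 0 0 6.5; -0.06 0.02 0 0 0 0 6.5; -0.09 0.03 0 0 0 0 6.5"
}}

```text
time_s: 7.95
tcp_pos: [0.5928, 0.0455, 0.0171]
orientation: [0.0, 0.062, 0.998, 0.0]
ft_force: [-1.3, 0.5, 0.1]
opening: 0.758
grasp_force: 0.6
```

Emit:
{"op": "apply_moves", "data": {
  "motion": "-0.03 0.01 0 0 0 0 6.5; -0.05 0.015 0 0 0 0 6.5"
}}

```text
time_s: 8.15
tcp_pos: [0.5933, 0.0456, 0.0171]
orientation: [0.0, 0.062, 0.998, 0.0]
ft_force: [-1.2, -0.0, 0.9]
opening: 0.76
grasp_force: 0.6
```

```bash
python3 look.py; python3 - <<'E'
import cv2
p=cv2.imread("pics/scene_last.png")
cv2.imwrite("pics/s3.png",cv2.resize(p[200:265,230:330],None,fx=8,fy=8,interpolation=cv2.INTER_CUBIC))
E
```

```text
tcp [0.5933 0.0456 0.0171] ft [-1.22 -0.03  0.88] 8.15
scene dish 0.6415 0.0399 r 0.0457 rel home (panel) [-0.0017  0.0002] ahead of tcp x,y tool [-0.0485  0.0003]
```

View pics/s3.png

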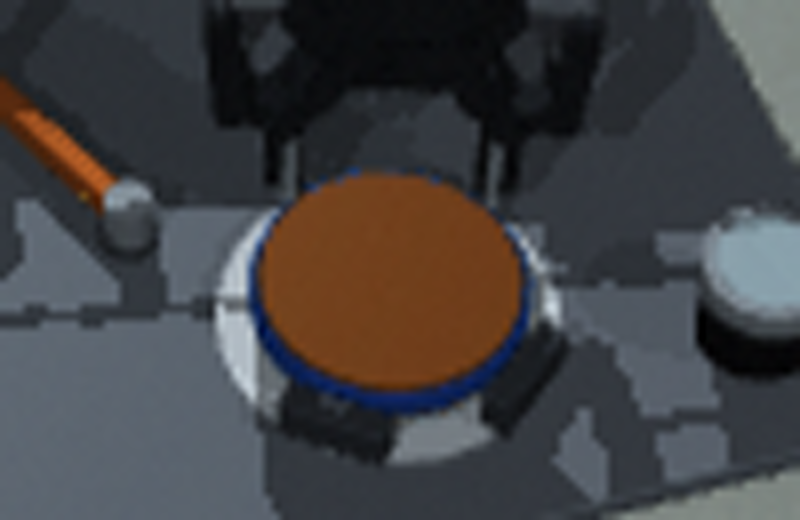

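The dish meets, or nearly meets, both stops. I'll creep on a little further while watching the force.

Emit:
{"op": "apply_moves", "data": {
  "motion": "-0.03 0.01 0 0 0 0 6.5; -0.05 0.015 0 0 0 0 6.5"
}}

```text
time_s: 8.45
tcp_pos: [0.5938, 0.0457, 0.0171]
orientation: [0.0, 0.062, 0.998, 0.0]
ft_force: [-1.5, -0.2, 0.6]
opening: 0.76
grasp_force: 0.6
```

Emit:
{"op": "apply_moves", "data": {
  "motion": "-0.02 0.01 0 0 0 0 6.5; -0.04 0.015 0 0 0 0 6.5"
}}

```text
time_s: 8.65
tcp_pos: [0.5942, 0.0458, 0.0171]
orientation: [0.0, 0.062, 0.998, 0.0]
ft_force: [-1.3, -0.5, 0.1]
opening: 0.759
grasp_force: 0.6
```

Emit:
{"op": "apply_moves", "data": {
  "motion": "-0.03 0.01 0 0 0 0 6.5"
}}

```text
time_s: 8.75
tcp_pos: [0.5945, 0.0459, 0.0171]
orientation: [0.0, 0.062, 0.998, 0.0]
ft_force: [-1.3, -1.3, 0.1]
opening: 0.767
grasp_force: 0.6
```

Emit:
{"op": "apply_moves", "data": {
  "motion": "-0.03 0.01 0 0 0 0 6.5"
}}

```text
time_s: 8.85
tcp_pos: [0.5946, 0.0459, 0.017]
orientation: [-0.0, 0.062, 0.998, 0.0]
ft_force: [-2.3, -0.9, 0.6]
opening: 0.758
grasp_force: 1.1
```

```bash
python3 look.py
```

```text
tcp [0.5946 0.0459 0.017 ] ft [-2.34 -0.88  0.63] 8.85
scene dish 0.6433 0.0402 r 0.0454 rel home (panel) [0.0001 0.0002] ahead of tcp x,y tool [-0.0489  0.0004]
```

The dish is home and touching the stops (force up to 1.1 N). Next I back off and lift.

Emit:
{"op": "apply_moves", "data": {
  "motion": "0.3 0 0 0 0 0 6.5; 1.2 0 0 0 0 0 6.5; 2.8 0 0 0 0 0 6.5; 4 0 -3.5 0 0 0 6.5; 5 0 -8 0 0 0 6.5"
}}

```text
time_s: 9.45
tcp_pos: [0.5424, 0.0524, 0.0959]
orientation: [-0.003, 0.062, 0.998, 0.0]
ft_force: [1.1, -0.0, 0.0]
opening: 0.759
grasp_force: 0.0
```

```bash
python3 look.py; python3 - <<'E'
from h import *
s=robot.get_state();P=np.array(s["tcp_pos"]);print(s["q"])
d=np.array([.5237,-.104])-P[:2];print(np.array([[-.9923,.1238],[.1238,.9923]])@d,P[2]-.041)
E
```

```text
tcp [0.5424 0.0524 0.0959] ft [ 1.14 -0.02  0.03] 9.45
scene dish 0.6433 0.0402 r 0.0454 rel home (panel) [0.0001 0.0002] ahead of tcp x,y tool [-0.1016  0.0005]
[-4.40970054e-02  5.15411819e-01  1.63678353e+00  2.78239428e-04
  9.79731620e-01 -1.49145304e+00]
[ 0.00382399 -0.15809569] 0.061520390163027135
```

Emit:
{"op": "apply_moves", "data": {
  "motion": "0 -3 -1.5 0 0 -8.4 6.5; 0 -6.5 -2 0 0 -16.8 6.5; 0.2 -10.5 -2 0 0 -25.2 6.5; 0.3 -14 -1 0 0 -33.6 6.5; 0.4 -15.8 0 0 0 -42 6.5"
}}

```text
time_s: 10.05
tcp_pos: [0.5212, -0.1066, 0.0969]
orientation: [0.001, -0.302, 0.953, -0.001]
ft_force: [-0.5, 0.8, 0.3]
opening: 0.764
grasp_force: 0.0
```

Emit:
{"op": "apply_moves", "data": {
  "motion": "0 0 0 0 0 0 6.5; 0 0 0 0 0 0 6.5"
}}

```text
time_s: 10.25
tcp_pos: [0.5214, -0.104, 0.0968]
orientation: [-0.0, -0.298, 0.955, 0.0]
ft_force: [-0.5, 1.2, 0.6]
opening: 0.763
grasp_force: 0.0
```

```bash
python3 - <<'E'
from h import *
from scipy.spatial.transform import Rotation as Ro
s=robot.get_state();P=np.array(s["tcp_pos"]);w=s["orientation"];M=Ro.from_quat(w,scalar_first=True).as_matrix()
print(P,"y world deg",np.degrees(np.arctan2(M[1,1],M[0,1])),"shift cm",100*M.T@(np.array([.5237,-.104,.041])-P))
p,d=camera("scene");cv2.imwrite("pics/s4.png",cv2.resize(p[130:280,190:350],None,fx=4,fy=4,interpolation=cv2.INTER_CUBIC))
E
```

```text
[ 0.52139162 -0.10398131  0.09684806] y world deg 124.64077171768375 shift cm [-0.18854678 -0.13640485  5.58472841]
```

View pics/s4.png

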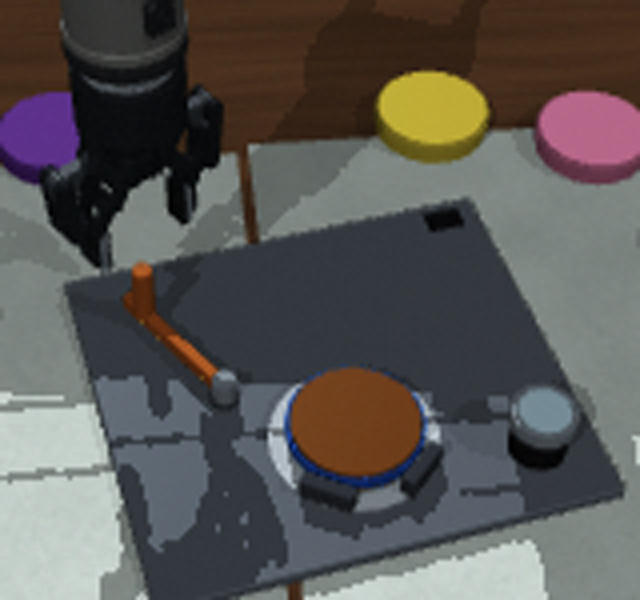

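The gripper straddles the post, and the dish rests against both stops. Next I descend and pinch.

Emit:
{"op": "apply_moves", "data": {
  "motion": "-0.2 -0.1 1.5 0 0 0 6.5; -0.2 -0.1 3 0 0 0 6.5; -0.2 -0.1 4.5 0 0 0 6.5; -0.2 -0.1 5.5 0 0 0 6.5; -0.2 -0.1 5.5 0 0 0 6.5"
}}

```text
time_s: 10.8
tcp_pos: [0.5234, -0.1027, 0.0411]
orientation: [-0.001, -0.3, 0.954, 0.001]
ft_force: [-0.2, -0.5, 1.1]
opening: 0.76
grasp_force: 0.0
```

Emit:
{"op": "apply_moves", "data": {
  "motion": "0 0 0 0 0 0 3; 0 0 0 0 0 0 2; 0 0 0 0 0 0 1.2; 0 0 0 0 0 0 1.2; 0 0 0 0 0 0 1.2",
  "squeeze": 20
}}

```text
time_s: 11.3
tcp_pos: [0.5243, -0.104, 0.0427]
orientation: [0.001, -0.3, 0.954, -0.0]
ft_force: [-1.1, 0.0, 4.1]
opening: 0.181
grasp_force: 20.8
```

Emit:
{"op": "apply_moves", "data": {
  "motion": "-0.05 0.91 0 0 0 5.7 1.2; -0.18 1.82 0 0 0 11.4 1.2; -0.41 2.71 0 0 0 17.1 1.2; -0.72 3.57 0 0 0 22.8 1.2; -1.12 4.39 0 0 0 28.5 1.2"
}}

```text
time_s: 11.8
tcp_pos: [0.5078, -0.0614, 0.0427]
orientation: [0.0, -0.054, 0.999, -0.0]
ft_force: [-1.1, -0.7, 5.4]
opening: 0.181
grasp_force: 21.0
```

Emit:
{"op": "apply_moves", "data": {
  "motion": "-0.05 0.91 0 0 0 5.7 1.2; -0.18 1.82 0 0 0 11.4 1.2; -0.41 2.71 0 0 0 17.1 1.2; -0.72 3.57 0 0 0 22.8 1.2; -1.12 4.39 0 0 0 28.5 1.2"
}}

```text
time_s: 12.3
tcp_pos: [0.5137, -0.0162, 0.0427]
orientation: [-0.0, 0.194, 0.981, 0.0]
ft_force: [-2.5, 1.1, 5.7]
opening: 0.183
grasp_force: 21.1
```

Emit:
{"op": "apply_moves", "data": {
  "motion": "-0.05 0.91 0 0 0 5.7 1.2; -0.18 1.82 0 0 0 11.4 1.2; -0.41 2.71 0 0 0 17.1 1.2; -0.72 3.57 0 0 0 22.8 1.2; -1.12 4.39 0 0 0 28.5 1.2"
}}

```text
time_s: 12.8
tcp_pos: [0.5407, 0.0207, 0.0427]
orientation: [-0.001, 0.429, 0.903, 0.0]
ft_force: [-2.4, 2.0, 6.6]
opening: 0.18
grasp_force: 21.1
```

Emit:
{"op": "apply_moves", "data": {
  "motion": "-0.05 0.91 0 0 0 5.7 1.2; -0.18 1.82 0 0 0 11.4 1.2; -0.36 2.56 0 0 0 16.1 1.2; -0.58 3.21 0 0 0 20.4 1.2; -0.72 3.57 0 0 0 22.8 1.2"
}}

```text
time_s: 13.3
tcp_pos: [0.5733, 0.0381, 0.0427]
orientation: [-0.0, 0.599, 0.801, 0.0]
ft_force: [-3.1, 4.4, 6.5]
opening: 0.179
grasp_force: 21.1
```

```bash
python3 - <<'E'
from h import *
from scipy.spatial.transform import Rotation as Ro
s=robot.get_state();P=np.array(s["tcp_pos"]);M=Ro.from_quat(s["orientation"],scalar_first=True).as_matrix()
v=P[:2]-[.600,-.050];print(P,np.linalg.norm(v),"gate deg",np.degrees(np.arctan2(v[1],v[0])-.195)-90,"tool",np.degrees(np.arctan2(M[1,0],M[0,0])-.195)-90,s["ft_force"])
E
python3 look.py
```

```text
[0.5733098  0.03807261 0.04267369] 0.09202799043465143 gate deg 5.686631631060436 tool 5.2554593553116575 [-3.14955102  4.38049953  6.5237168 ]
tcp [0.5733 0.0381 0.0427] ft [-3.15  4.38  6.52] 13.3
scene dish 0.6433 0.0402 r 0.0454 rel home (panel) [0.0001 0.0002] ahead of tcp x,y tool [-0.0691  0.0108]
```

Emit:
{"op": "apply_moves", "data": {
  "motion": "-0.01 0.3 0 0 0 1.8 1.2; -0.02 0.55 0 0 0 3.4 1.2; -0.03 0.75 0 0 0 4.7 1.2; -0.03 0.75 0 0 0 4.7 1.2"
}}

```text
time_s: 13.8
tcp_pos: [0.5805, 0.0399, 0.0427]
orientation: [-0.0, 0.63, 0.776, 0.001]
ft_force: [-2.8, 5.0, 6.4]
opening: 0.178
grasp_force: 21.0
```

Emit:
{"op": "apply_moves", "data": {
  "motion": "0 0 0 0 0 0 2.5; 0 0 0 0 0 0 4; 0 0 0 0 0 0 4; 0 0 -1 0 0 0 4; 0 0 -3 0 0 0 4"
}}

```text
time_s: 14.3
tcp_pos: [0.5795, 0.0387, 0.0714]
orientation: [-0.001, 0.63, 0.776, -0.001]
ft_force: [0.2, 0.9, -0.4]
opening: 0.471
grasp_force: 0.0
```

Emit:
{"op": "apply_moves", "data": {
  "motion": "0 0 -4 0 0 0 4; 2 0 -8 0 0 0 4; 6 0 -10 0 0 0 4; 11 0 -10 0 0 0 4; 16 0 -10 0 0 0 4"
}}

```text
time_s: 14.8
tcp_pos: [0.5477, 0.1965, 0.1741]
orientation: [0.001, 0.631, 0.776, 0.001]
ft_force: [0.3, 0.6, -0.4]
opening: 0.469
grasp_force: 0.0
```

```bash
python3 look.py; python3 - <<'E'
from h import *
for n,b in(("scene",(200,265,200,330)),):
    p=cv2.imread(f"pics/{n}_last.png")
    cv2.imwrite("pics/s5.png",cv2.resize(p[180:280,200:340],None,fx=5,fy=5,interpolation=cv2.INTER_CUBIC))
E
```

```text
tcp [0.5477 0.1965 0.1741] ft [ 0.35  0.62 -0.44] 14.8
top dish 0.6281 0.019 r 0.0705 rel home (panel) [-0.0188 -0.0177] ahead of tcp x,y tool [-0.1018 -0.1662]
scene dish 0.6296 0.021 r 0.0687 rel home (panel) [-0.017 -0.016] ahead of tcp x,y tool [-0.103 -0.164]
```

View pics/s5.png

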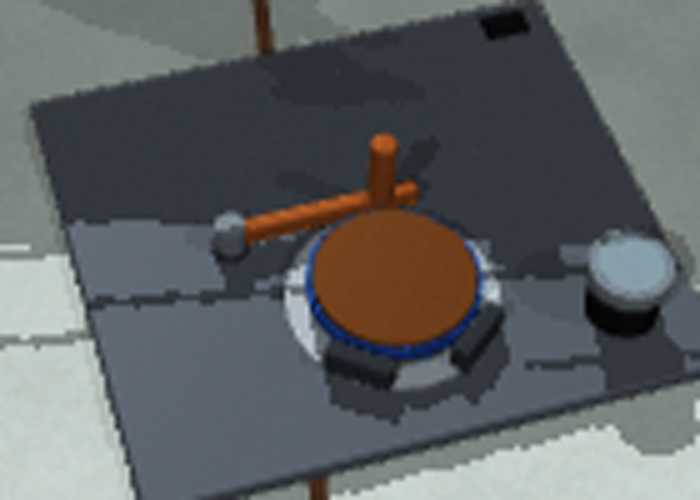

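The gate lies shut behind the dish (post top at crop pixel (383,145)), and the dish sits on the window. I'll check the angle by number before handing in.

```bash
python3 - <<'E'
from h import *
P=ray(calibration("scene"),[276.2,208.4],.076)[0];v=P[:2]-[.600,-.050]
print(P,np.linalg.norm(v),"gate rad",np.arctan2(v[1],v[0])-.195-np.pi/2)
p=cv2.imread("pics/scene_last.png");h=cv2.cvtColor(p,cv2.COLOR_BGR2HSV);a=cv2.imread("pics/scene0.png")
# dish far/left/right rim from the amber (darker than gate) colour
m=orange(p);m[:,:255]=0;m[:,310:]=0;m[:222]=0;m[262:]=0
Q=ray(calibration("scene"),np.argwhere(m)[:,::-1],.034)[:,:2].astype(np.float32)
k=Q[cv2.convexHull(Q,returnPoints=False)[:,0]];k=k[k[:,0]>.63]
A=np.c_[2*k,np.ones(len(k))];x=np.linalg.lstsq(A,(k**2).sum(1),rcond=None)[0];print("dish",x[:2],"r",np.sqrt(x[2]+x[0]**2+x[1]**2))
E
```

```text
[0.58089618 0.0397244  0.076     ] 0.09173561906937186 gate rad 0.014784039941643234
dish [0.64332093 0.04044356] r 0.044443400946541166
```

```bash
python3 -c "
from station import robot
print(robot.hand_in())"
```

```text
the job is handed in; nothing more can be done
None
```

I slid the dish home against both stops, swung the gate shut behind it, let go and handed the job in; the last camera check put the dish within about 1 mm of home and the gate at about 0.015 rad, and the hand-in returned no verdict.

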